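Balance the oiled paddle on the drying ridge and start the fan

TASK

The wooden paddle on the brown baking paper has just been oiled: lay it flat and square across the narrow ridge of the drying stand so that it balances there by itself, level and with both ends free in the air, and flip the toggle on the box fan to its green-dot side so that air dries it. The blade's wood differs in density from paddle to paddle, so its balance point has to be found by trying. Leave the other things on the worktop where they stand.

Things in the scene. Friction and masses are not known exactly. Their poses are not given: they have to be found in the camera images.
- paddle_center (a point): Centre (half-way along and up) of the loose brown wooden paddle: 200 mm long, 14 mm thick all over, flat above and below, 0.10 to 0.18 kg. Its x axis runs along the length to the handle's end, z up. Straight handle, 24 mm wide, from x = -10 to +100 mm; oval blade, 52 mm wide, from x = -100 to -15 mm. It starts flat on brown baking paper 1.5 mm thick. Its balance point is to be found: see paddle_neck.
- paddle_neck (a point): The paddle's neck, where handle and blade join: on its centre line at x = -14 mm from paddle_center, half-way up, with the same axes. The balance point lies within 13 mm of this point along x, to either side: with a dense blade on the blade's side (-x), with a light blade on the handle's side (+x). The paddle may be laid either way round.
- ridge_top (a point): Middle of the top of the drying stand's ridge, 40 mm above the worktop. The fixed beech stand has a grey silicone strip on top, level, 12 mm wide (this point's x) and 110 mm long (its y); z up. Below, the wedge widens to 13 mm each side of the middle at 16 mm down and 19 mm at its foot, on a base plate 72 x 130 x 8 mm. The paddle must lie along x, either way round.
- fan_switch (a joint): Toggle bat on top of the fan, rad: -0.38 = off (leaning to the red dot), +0.38 = on (leaning to the green dot). It works over centre: pushed past upright it snaps over by itself and stays. It needs about 1 N at the tip.
- switch_tip (a point): Point near the tip of the steel toggle bat, 30 mm from its pivot along the bat; the bat ends 3 mm further and is 9 mm thick here. The pivot is 146 mm above the worktop, in the middle of the fan's top; the bat comes out of a steel collar 11 mm thick whose top is at 151 mm. This point moves 11 mm to either side of upright, along the fan's y.
- fan: Fixed blue compact box fan, 56 mm deep (x), 140 mm wide (y), 142 mm tall, its origin at the middle of its underside, z up. It blows to its -x. The toggle swings along y: the green dot (on) is on the +y side, the red dot (off) on the -y side.
- tumbler: Bystander: clear drinking glass, 79 mm wide, 90 mm tall; origin at the middle of its underside.
- vanilla_bottle: Bystander: small dark brown bottle with a black cap, 40 mm wide, 102 mm tall; origin at the middle of its underside.
- pill_jar: Bystander: small white-capped jar with a blue label, 43 mm wide, 76 mm tall; origin at the middle of its underside.
- clay_saucer: Bystander: small terracotta saucer lying upside down, 63 mm wide, 27 mm tall; origin at the middle of its underside.
- oil_bottle: Bystander: clear oil bottle with a cork-coloured cap, 78 mm wide, 229 mm tall; origin at the middle of its underside.
- salt_shaker: Bystander: glass salt shaker, 44 mm wide, 90 mm tall; origin at the middle of its underside.
- teaspoon: Bystander: metal teaspoon, 130 mm long, 11 mm tall; origin at the middle of its underside.

How it is judged:
By the outcome, as a careful person would: the job done as asked, in the order asked, and still so for the second after the job is handed in, with the robot touching nothing.
It also fails if it takes over 67 s, if anything falls off the work surface, if the arm or the gripper's body presses on something with over 40 N, if the wrist force passes 120 N, or if a joint passes its speed limit or range.

ROBOT

A 6-joint arm with a two-finger parallel gripper is mounted at the origin on a cart in front of the work surface, level with it; the furniture and walls round the work are solid. World frame = base frame: x ahead of the robot, y to its left, z up, the work surface at z = 0. Lengths are in m, angles in degrees, forces in N, time in s.
With the tool pointing down it reaches from about 0.375 to 0.975 m from the base axis. Payload 3.8 kg.
Tool frame: the origin (TCP) lies on the centre line of the jaws, within the pads' length; the fingertips stand r.tcp_to_tips ahead of it and the grasp point (between the pads) is the TCP (r.tcp_to_tips is the distance from the TCP to the fingertips, in m); z points along the fingers, y is the line along which they close (so a half turn about z gives the same grasp; the last joint's range is limited). The gripper opens to 88 mm and grips with 3 to 60 N. Pads are 18 mm wide; open, the fingers measure 123 mm over their backs; the gripper's body (75 mm by 187 mm) begins 45 mm behind the grasp point.
Start: joints at [-74.823, 15.12, 91.902, -0, 72.978, -2.114], TCP at [0.201, -0.644, 0.258] pointing down, gripper open.
Joint ranges: [-150.88, 150.88], [-54.13, 125.18], [17.81, 147.31], [-75.09, 255.09], [0, 152.58], [-146.25, 146.25]. Speed limits (degrees/s): [147.25, 147.25, 180, 180, 180, 180].

INTERFACE

Orientations are given as [roll, pitch, yaw] about the fixed x, y, z axes, in that order (R = Rz(yaw) Ry(pitch) Rx(roll)).
In Python, from bench import telemetry, imaging, r gives the robot as it stands. The module is installed in compiled form; this text tells all that it offers.
- The arm moves only by the tool carry_out, never from a script. Its argument "increments" is one flat list of numbers, 6 for each row, row after row: the shift along the tool's x, y, z in units of 20 mm (1.0 is 20 mm), then the turn, a rotation vector about the tool's x, y, z in units of 0.12 rad (1.0 is 0.12 rad). In form: [tx, ty, tz, wx, wy, wz, tx, ty, tz, wx, wy, wz, ...]. A call has 1 to 10 rows; each row shifts and turns the commanded pose from where the row before left it, along the tool's axes as they then stand; what a row does not reach is not made up. A row lasts 1/12 s, in which the tool goes at most 41.7 mm and 7.16 degrees, less where a joint would pass 70% of its speed; a pose out of reach is approached as far as the arm can. A call with a number of a shift or a turn outside -1 to 1 is refused whole. A call with a gripper value outside its range is refused whole. "fingers" is the opening, from 0 (shut) to 1 (fully open), set as the call begins (left out, the last holds). The fingers move at their own pace and stop on an object; "squeeze" is the grip in N (left out, the last holds). Time passes only in rows, so rows that do not move let the fingers close. It gives the time, the measured TCP pose, the force, the opening and the grip force at its end, in the units of the state.
- telemetry.observe(): the state, without advancing time (a new reading comes with each control period).
- imaging.snapshot(name): name is "side" or "top"; returns a dict with "pixels" (400x640x3 uint8, red, green, blue), "range_z" (400x640 float32, m along the optical axis (not along the pixel's ray), 0 where there is no reading), "intrinsics" (3x3 intrinsics, pixels), "k1" (the pictures are not rectified: a ray, as slopes to the right and down, at radius r is drawn at 1 + k1 r^2 times it, then the intrinsics apply), "R" (3x3) and "t" (3): a world point X has camera coordinates R X + t. Camera axes: x right, y down, z forward; pixel columns grow to the right and rows downward; lengths in m; the calibration is good to about 2 mm. A picture is of the moment at which its call begins.
- r.hand_in(): hands the job in; it is judged then, once.
Trained networks look in the newest picture that a camera, given by its name, has taken for a name from the list of things; names that differ only in an ending like _2 or _b are one class to them, and where a whole thing is asked for, a point or a joint stands for the part that bears it (a point fixed in the world has none). Each returns a list of dicts, best first, with "score" (0 to 1); they miss things now and then, are a little off and sometimes report something else, mostly with a low value. They report only what shows in the picture. A call takes as long as a camera call.
- imaging.outline_of(label, camera): "pixels" (400x640 bool, what is visible of it) and "box" ([left, top, right, bottom] in pixels, round what is visible of it).
The state is a dict: "time_s": time; "q": joint angles; "dq": joint speeds; "joint_torque": joint torques, N m; "tool_pos": TCP position; "tcp_rot": TCP orientation; "wrist_force": force on the tool from outside, world axes, zero at the start; "torque": the same for the moment, N m; "gripper_width": finger opening in m; "grasp_force": force on a finger pad.
Only numpy, scipy, OpenCV 4.12 (cv2) and the standard library are available. Lean on these libraries where they do the work, as an engineer would, in place of code of your own. Each camera call takes 0.05 s, during which the arm holds its last target. There are 200 camera calls.

## Working session

There is one attempt and no reset: what is moved stays moved. The work goes in short steps, Python scripts to look and compute and a tool call to move; the robot and the scene stay as the last step left them, time stands still between calls to the robot, and variables do not carry over. Pictures are saved under pics/ and viewed, at most 10 in all, crops included, and the job is handed in when it is done.

Besides the shell and the picture viewer there is one more tool, called in YAML: its name, and indented under it one key for each argument. carry_out: Moves the arm, as the interface text tells. Its arguments: {"type":"object","properties":{"increments":{"type":"array"},"fingers":{"type":"number"},"squeeze":{"type":"number"}},"required":["increments"]}

```bash
mkdir -p pics; cat > h.py <<'E'
import numpy as np, cv2
from bench import telemetry, imaging, r
def cloud(s):
    h,w=s['range_z'].shape; K=np.array(s['intrinsics']); 
    v,u=np.mgrid[0:h,0:w]; xd=(u-K[0,2])/K[0,0]; yd=(v-K[1,2])/K[1,1]
    x,y=xd.copy(),yd.copy()
    for _ in range(8):
        f=1+s['k1']*(x*x+y*y); x,y=xd/f,yd/f
    z=s['range_z']; C=np.stack([x*z,y*z,z],-1)
    P=(C-np.array(s['t']))@np.array(s['R'])
    P[z<=0]=np.nan
    return P
def save(s,n): cv2.imwrite('pics/'+n+'.png',s['pixels'][:,:,::-1])
E
python3 - <<'E'
from h import *
print(telemetry.observe(), r.tcp_to_tips)
for c in ('side','top'):
    s=imaging.snapshot(c); save(s,c+'0'); P=cloud(s)
    np.savez(c+'0.npz',P=P,px=s['pixels'])
    print(c,'cam at',-np.array(s['R']).T@s['t'])
    for l in ['paddle_center','ridge_top','fan_switch','fan','switch_tip','tumbler','vanilla_bottle','pill_jar','clay_saucer','oil_bottle','salt_shaker','teaspoon']:
        o=imaging.outline_of(l,c)
        for d in o[:1]:
            q=P[d['pixels']]; q=q[~np.isnan(q[:,0])]
            if len(q): print(l,round(d['score'],2),[int(b) for b in d['box']],'med',np.median(q,0).round(3),'lo',np.percentile(q,3,axis=0).round(3),'hi',np.percentile(q,97,axis=0).round(3))
E
```

```text
{'time_s': 0.0, 'q': array([-7.48226183e+01,  1.51664390e+01,  9.19810153e+01, -1.50900942e-03,
        7.29770625e+01, -2.11571032e+00]), 'dq': array([ 0.04398178, -0.02429552,  0.07355349,  0.07576093,  0.01113672,
        0.0187534 ]), 'joint_torque': array([-1.74510329e-03, -5.02118146e+01, -3.56877136e+01,  7.27306260e-02,
        2.92790704e-02, -1.56940796e-04]), 'tool_pos': array([ 0.200449  , -0.64385076,  0.25642219]), 'tcp_rot': array([-1.79875515e+02, -3.15592523e-03,  1.72935320e+01]), 'wrist_force': array([-0.67792317,  0.33836975,  0.50415844]), 'torque': array([-0.02500006,  0.0277052 ,  0.01945659]), 'grasp_force': 0.0, 'gripper_width': 0.08806267520075634} 0.019
side cam at [-0.02844746  0.77318926  1.03199749]
ridge_top 0.6 [375, 165, 430, 213] med [0.414 0.019 0.013] lo [ 0.359 -0.027  0.004] hi [0.48  0.045 0.042]
fan_switch 0.6 [265, 210, 270, 221] med [0.499 0.393 0.165] lo [0.494 0.381 0.142] hi [0.513 0.396 0.176]
fan 0.93 [245, 198, 300, 282] med [0.471 0.408 0.133] lo [0.421 0.368 0.022] hi [0.554 0.431 0.145]
switch_tip 0.37 [264, 212, 273, 219] med [0.499
[... 1332 characters left out ...]
4 0.032] lo [0.413 0.476 0.009] hi [0.483 0.548 0.091]
vanilla_bottle 0.51 [356, 143, 373, 160] med [0.588 0.117 0.072] lo [0.576 0.099 0.01 ] hi [0.606 0.129 0.104]
pill_jar 0.53 [319, 141, 337, 160] med [0.597 0.207 0.075] lo [0.582 0.185 0.003] hi [0.62  0.227 0.079]
clay_saucer 0.82 [370, 149, 395, 173] med [0.57  0.056 0.025] lo [0.546 0.03  0.003] hi [0.596 0.082 0.029]
oil_bottle 0.82 [269, 87, 306, 138] med [0.663 0.298 0.157] lo [0.644 0.266 0.024] hi [0.694 0.332 0.231]
salt_shaker 0.79 [291, 140, 306, 160] med [0.596 0.276 0.081] lo [0.583 0.258 0.027] hi [0.617 0.294 0.091]
teaspoon 0.66 [212, 233, 245, 277] med [0.312 0.485 0.005] lo [ 0.291  0.43  -0.   ] hi [0.38  0.504 0.012]
```

```bash
python3 - <<'E'
from h import *
d=np.load('top0.npz'); P=d['P']; px=d['px']
cv2.imwrite('pics/topc.png',cv2.resize(px[80:290,180:440,::-1],None,fx=3,fy=2.85,interpolation=cv2.INTER_CUBIC)[:600,:790])
s=imaging.snapshot('top')
m=imaging.outline_of('paddle_center','top')[0]['pixels']
q=P[m]; q=q[(q[:,2]>.011)&(q[:,2]<.022)]
c=q[:,:2].mean(0); w,V=np.linalg.eigh(np.cov((q[:,:2]-c).T)); a=V[:,1]; 
if a[1]>0: a=-a   # temp
t=(q[:,:2]-c)@a; n=(q[:,:2]-c)@np.array([-a[1],a[0]])
print('z',q[:,2].mean(),'axis',a,np.degrees(np.arctan2(a[1],a[0])),'mid',c+a*(t.min()+t.max())/2,'len',np.ptp(t))
for lo in np.arange(t.min(),t.max(),.02):
    k=(t>=lo)&(t<lo+.02); print(round(lo,3),np.ptp(n[k]).round(3),n[k].mean().round(4))
# ridge
for c in('side','top'):
    P=np.load(c+'0.npz')['P']
    k=(P[...,2]>.033)&(P[...,2]<.046)&(abs(P[...,0]-.42)<.09)&(abs(P[...,1]-.01)<.07)
    q=P[k]; R=cv2.minAreaRect(q[:,:2].astype(np.float32)); print(c,'ridge',len(q),R,np.median(q[:,2]))
    k=(P[...,2]>.150)&(abs(P[...,0]-.49)<.08)&(abs(P[...,1]-.39)<.06)
    q=P[k]; print('bat',len(q),q[np.argsort(q[:,2])][::max(1,len(q)//10)].round(3).tolist())
    k=(P[...,2]>.136)&(P[...,2]<.148)&(abs(P[...,0]-.49)<.09)&(abs(P[...,1]-.39)<.07)
    q=P[k]; R=cv2.minAreaRect(q[:,:2].astype(np.float32)); print(c,'fantop',len(q),R,np.median(q[:,2]))
E
```

```text
z 0.016205562222375455 axis [ 0.20474874 -0.97881457] -78.18520921109538 mid [0.44144156 0.20996188] len 0.19587302081688307
-0.115 0.019 0.0001
-0.095 0.022 -0.0007
-0.075 0.023 0.0
-0.055 0.023 0.0001
-0.035 0.023 0.0008
-0.015 0.026 0.0003
0.005 0.043 0.0
0.025 0.048 -0.0005
0.045 0.049 0.0001
0.065 0.046 0.0001
side ridge 256 ((0.4198896288871765, 0.009406480938196182), (0.01981736160814762, 0.11011247336864471), 81.79070281982422) 0.0388038508472425
bat 47 [[0.493, 0.391, 0.15], [0.49, 0.391, 0.152], [0.493, 0.391, 0.154], [0.498, 0.395, 0.156], [0.496, 0.394, 0.16], [0.499, 0.396, 0.162], [0.499, 0.396, 0.165], [0.499, 0.39, 0.168], [0.501, 0.391, 0.171], [0.497, 0.394, 0.173], [0.502, 0.39, 0.175], [0.506, 0.392, 0.176]]
side fantop 1240 ((0.4914044439792633, 0.39374983310699463), (0.05712054669857025, 0.1336984634399414), 80.49713134765625) 0.1410501541962665
top ridge 325 ((0.4228460192680359, 0.010990433394908905), (0.021742001175880432, 0.10987985879182816), 81.9807357788086) 0.039273923783258696
bat 38 [[0.494, 0.397, 0.15], [0.496, 0.399, 0.151], [0.493, 0.399, 0.152], [0.491, 0.397, 0.152], [0.495, 0.392, 0.156], [0.497, 0.391, 0.161], [0.498, 0.394, 0.168], [0.5, 0.396, 0.17], [0.502, 0.391, 0.174], [0.502, 0.393, 0.175], [0.504, 0.391, 0.176], [0.508, 0.393, 0.177], [0.504, 0.392, 0.179]]
top fantop 1427 ((0.49434149265289307, 0.3943876326084137), (0.05686725303530693, 0.1348084956407547), 80.42990112304688) 0.14257068939652523
```

View pics/topc.png

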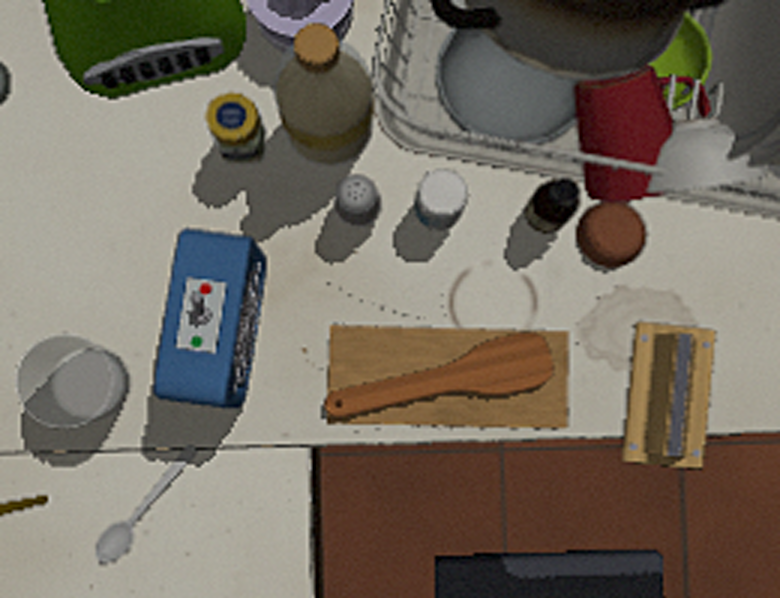

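View pics/side0.png

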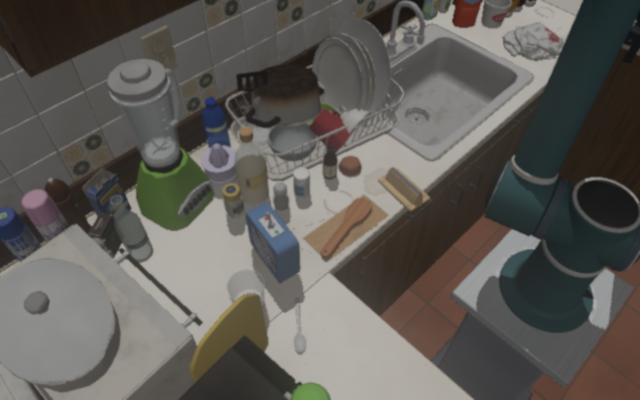

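```bash
cat >> h.py <<'E'
from scipy.spatial.transform import Rotation as Ro
def plan(wps,start=None,nd=2):
    """wps: (x,y,z,yaw[,maxstep]) pointing down; prints rows of increments from measured pose"""
    st=telemetry.observe() if start is None else start
    p=np.array(st['tool_pos']); R=Ro.from_euler('xyz',st['tcp_rot'],degrees=True)
    rows=[]
    for w in wps:
        T=np.array(w[:3]); RT=Ro.from_euler('xyz',[180,0,w[3]],degrees=True); ms=w[4] if len(w)>4 else .019
        rv=(R.inv()*RT).as_rotvec()
        n=int(max(1,np.ceil(np.linalg.norm(T-p)/ms),np.ceil(np.linalg.norm(rv)/.115)))
        step=(T-p)/n
        for i in range(n):
            row=np.r_[R.inv().apply(step)/.02, rv/n/.12].round(nd)
            rows.append(row)
            p=p+R.apply(row[:3]*.02); R=R*Ro.from_rotvec(row[3:]*.12)
    print('rows',len(rows))
    for i in range(0,len(rows),10): print([float(v)+0. for v in np.concatenate(rows[i:i+10])])
E
python3 - <<'E'
from h import *
for c in('top','side'):
    d=np.load(c+'0.npz'); P=d['P']; px=d['px']
    hsv=cv2.cvtColor(px,cv2.COLOR_RGB2HSV)
    k=(abs(P[...,2]-.04)<.006)&(abs(P[...,0]-.42)<.09)&(abs(P[...,1]-.01)<.05)&(px[...,0].astype(int)-px[...,2]<8)
    q=P[k]; print(c,len(q),cv2.minAreaRect(q[:,:2].astype(np.float32)),q.mean(0),q[:,2].std())
plan([(.40,-.45,.26,40),(.45,-.1,.2,70),(.4406,.2139,.10,101.8)])
E
```

```text
top 155 ((0.4230392575263977, 0.008576303720474243), (0.010465302504599094, 0.10732980817556381), 83.05704498291016) [0.42319809 0.00887036 0.04036266] 0.0017711401806786682
side 89 ((0.4205060601234436, 0.008408566936850548), (0.009870116598904133, 0.1083882600069046), 80.74266052246094) [0.42142162 0.00816183 0.04015573] 0.00197818197512033
rows 52
[0.83, -0.42, -0.01, 0.0, 0.0, -0.22, 0.84, -0.4, -0.01, 0.0, 0.0, -0.22, 0.85, -0.38, -0.01, 0.0, 0.0, -0.22, 0.86, -0.35, -0.01, 0.0, 0.0, -0.22, 0.87, -0.33, -0.01, 0.0, 0.0, -0.22, 0.88, -0.31, -0.01, 0.0, 0.0, -0.22, 0.88, -0.29, -0.01, 0.0, 0.0, -0.22, 0.89, -0.26, -0.01, 0.0, 0.0, -0.22, 0.9, -0.24, -0.01, 0.0, 0.0, -0.22, 0.9, -0.21, -0.01, 0.0, 0.0, -0.22]
[0.91, -0.19, -0.01, 0.0, 0.0, -0.22, 0.91, -0.17, -0.01, 0.0, 0.0, -0.22, 0.92, -0.14, -0.01, 0.0, 0.0, -0.22, 0.92, -0.12, -0.01, 0.0, 0.0, -0.22, 0.92, -0.09, -0.01, 0.0, 0.0, -0.22, 0.69, -0.62, 0.16, 0.0, 0.0, -0.23, 0.71, -0.6, 0.16, 0.0, 0.0, -0.23, 0.73, -0.58, 0.16, 0.0, 0.0, -0.23, 0.74, -0.56, 0.16, 0.0, 0.0, -0.23, 0.76, -0.54, 0.16, 0.0, 0.0, -0.23]
[0.77, -0.52, 
[... 429 characters left out ...]
 0.16, 0.0, 0.0, -0.23, 0.91, -0.22, 0.16, 0.0, 0.0, -0.23, 0.81, -0.32, 0.28, 0.0, 0.0, -0.26, 0.82, -0.3, 0.28, 0.0, 0.0, -0.26, 0.83, -0.27, 0.28, 0.0, 0.0, -0.26, 0.84, -0.25, 0.28, 0.0, 0.0, -0.26, 0.84, -0.22, 0.28, 0.0, 0.0, -0.26, 0.85, -0.19, 0.28, 0.0, 0.0, -0.26]
[0.86, -0.17, 0.28, 0.0, 0.0, -0.26, 0.86, -0.14, 0.28, 0.0, 0.0, -0.26, 0.86, -0.11, 0.28, 0.0, 0.0, -0.26, 0.87, -0.09, 0.28, 0.0, 0.0, -0.26, 0.87, -0.06, 0.28, 0.0, 0.0, -0.26, 0.87, -0.03, 0.28, 0.0, 0.0, -0.26, 0.87, 0.0, 0.28, 0.0, 0.0, -0.26, 0.87, 0.02, 0.28, 0.0, 0.0, -0.26, 0.87, 0.05, 0.28, 0.0, 0.0, -0.26, 0.87, 0.08, 0.28, 0.0, 0.0, -0.26]
[0.87, 0.1, 0.28, 0.0, 0.0, -0.26, 0.86, 0.13, 0.28, 0.0, 0.0, -0.26]
```

carry_out:
  increments: [0.85,-0.4,0,0,0,-0.22,0.85,-0.4,0,0,0,-0.22,0.85,-0.4,0,0,0,-0.22,0.87,-0.35,0,0,0,-0.22,0.87,-0.32,0,0,0,-0.22,0.88,-0.3,0,0,0,-0.22,0.88,-0.3,0,0,0,-0.22,0.9,-0.25,0,0,0,-0.22,0.9,-0.25,0,0,0,-0.22,0.9,-0.2,0,0,0,-0.22]
  fingers: 0.6

```text
time_s: 2.23
tool_pos: [0.3355, -0.5142, 0.2578]
tcp_rot: [180.0, -0.0, 32.5]
wrist_force: [0.2, 0.0, 0.5]
gripper_width: 0.0526
grasp_force: 0.0
```

carry_out:
  increments: [0.9,-0.2,0,0,0,-0.22,0.9,-0.2,0,0,0,-0.22,0.9,-0.15,0,0,0,-0.22,0.92,-0.1,0,0,0,-0.22,0.92,-0.1,0,0,0,-0.22,0.7,-0.6,0.15,0,0,-0.23,0.7,-0.6,0.15,0,0,-0.23,0.75,-0.6,0.15,0,0,-0.23,0.75,-0.55,0.15,0,0,-0.23,0.75,-0.55,0.15,0,0,-0.23]

```text
time_s: 3.07
tool_pos: [0.414, -0.3567, 0.2427]
tcp_rot: [180.0, -0.0, 48.0]
wrist_force: [0.9, -0.6, -0.2]
gripper_width: 0.0527
grasp_force: 0.0
```

carry_out:
  increments: [0.77,-0.5,0.15,0,0,-0.23,0.8,-0.5,0.15,0,0,-0.23,0.8,-0.5,0.15,0,0,-0.23,0.8,-0.45,0.15,0,0,-0.23,0.82,-0.45,0.15,0,0,-0.23,0.85,-0.4,0.15,0,0,-0.23,0.85,-0.4,0.15,0,0,-0.23,0.85,-0.35,0.15,0,0,-0.23,0.87,-0.35,0.15,0,0,-0.23,0.87,-0.3,0.15,0,0,-0.23]

```text
time_s: 3.9
tool_pos: [0.4402, -0.1723, 0.2128]
tcp_rot: [180.0, -0.0, 63.8]
wrist_force: [0.1, -0.1, -0.1]
gripper_width: 0.0529
grasp_force: 0.0
```

carry_out:
  increments: [0.88,-0.3,0.15,0,0,-0.23,0.9,-0.25,0.15,0,0,-0.23,0.9,-0.25,0.15,0,0,-0.23,0.9,-0.2,0.15,0,0,-0.23,0.82,-0.3,0.25,0,0,-0.26,0.82,-0.3,0.25,0,0,-0.26,0.82,-0.25,0.25,0,0,-0.26,0.85,-0.25,0.25,0,0,-0.26,0.85,-0.2,0.25,0,0,-0.26,0.85,-0.2,0.25,0,0,-0.26]

```text
time_s: 4.73
tool_pos: [0.4488, 0.0059, 0.1708]
tcp_rot: [180.0, -0.0, 80.8]
wrist_force: [-0.4, -0.6, 0.1]
gripper_width: 0.053
grasp_force: 0.0
```

```bash
python3 - <<'E'
from h import *
s=telemetry.observe(); print(s['time_s'],s['tool_pos'],s['tcp_rot'],s['gripper_width'])
plan([(.4406,.2139,.07,101.8)])
E
```

```text
4.7333 [0.4488164  0.00591619 0.17075715] [ 1.79957343e+02 -5.23140183e-03  8.08377277e+01] 0.053020694893997085
rows 13
[0.78, -0.16, 0.39, 0.0, 0.0, -0.23, 0.79, -0.14, 0.39, 0.0, 0.0, -0.23, 0.79, -0.12, 0.39, 0.0, 0.0, -0.23, 0.8, -0.09, 0.39, 0.0, 0.0, -0.23, 0.8, -0.07, 0.39, 0.0, 0.0, -0.23, 0.8, -0.05, 0.39, 0.0, 0.0, -0.23, 0.8, -0.03, 0.39, 0.0, 0.0, -0.23, 0.8, -0.01, 0.39, 0.0, 0.0, -0.23, 0.8, 0.02, 0.39, 0.0, 0.0, -0.23, 0.8, 0.04, 0.39, 0.0, 0.0, -0.23]
[0.8, 0.06, 0.39, 0.0, 0.0, -0.23, 0.8, 0.08, 0.39, 0.0, 0.0, -0.23, 0.79, 0.1, 0.39, 0.0, 0.0, -0.23]
```

carry_out:
  increments: [0.78,-0.16,0.4,0,0,-0.23,0.79,-0.14,0.4,0,0,-0.23,0.8,-0.12,0.4,0,0,-0.23,0.8,-0.1,0.4,0,0,-0.23,0.8,-0.07,0.4,0,0,-0.23,0.8,-0.05,0.4,0,0,-0.23,0.8,-0.03,0.4,0,0,-0.23,0.8,0,0.4,0,0,-0.23,0.8,0.02,0.4,0,0,-0.23,0.8,0.04,0.3,0,0,-0.23]

```text
time_s: 5.57
tool_pos: [0.4423, 0.1661, 0.0923]
tcp_rot: [-180.0, 0.0, 96.6]
wrist_force: [-1.1, -0.0, -0.7]
gripper_width: 0.0531
grasp_force: 0.0
```

carry_out:
  increments: [0.8,0.06,0.2,0,0,-0.23,0.5,0.08,0.2,0,0,-0.23,0,0,0,0,0,0,0,0,0,0,0,0,0,0,0,0,0,0]

```text
time_s: 5.98
tool_pos: [0.4421, 0.1911, 0.0849]
tcp_rot: [180.0, 0.0, 99.7]
wrist_force: [0.3, -0.4, -0.2]
gripper_width: 0.0527
grasp_force: 0.0
```

```bash
python3 - <<'E'
from h import *
s=telemetry.observe(); print(s['time_s'],s['tool_pos'],s['tcp_rot'],s['gripper_width'])
# baseline wrist reading
W=[]
for i in range(12):
    im=imaging.snapshot('top'); t=telemetry.observe(); W.append(np.r_[t['wrist_force'],t['torque']])
W=np.array(W); print(W.mean(0).round(4),W.std(0).round(4)); np.save('base.npy',W)
s2=telemetry.observe(); print(s2['tool_pos'],s2['tcp_rot'])
# tool axis positions of paddle rel. to TCP
plan([(.4406,.2139,.04,101.8),(.4406,.2139,.0215,101.8,.01)])
E
```

```text
5.9833 [0.44211263 0.19109084 0.08491447] [1.79993034e+02 1.55308757e-02 9.97062016e+01] 0.05273524411380602
[ 0.1926  0.0578 -0.0416 -0.0443 -0.1008  0.0047] [0.3586 0.6191 0.3257 0.0365 0.0347 0.0312]
[0.44202665 0.19143964 0.08474589] [ 1.79996737e+02 -8.94229696e-05  9.97215141e+01]
rows 5
[0.37, 0.04, 0.75, 0.0, 0.0, -0.1, 0.37, 0.04, 0.75, 0.0, 0.0, -0.1, 0.37, 0.05, 0.75, 0.0, 0.0, -0.1, 0.0, 0.0, 0.46, 0.0, 0.0, 0.0, 0.0, 0.0, 0.46, 0.0, 0.0, 0.0]
```

carry_out:
  increments: [0.37,0.04,0.75,0,0,-0.1,0.37,0.04,0.75,0,0,-0.1,0.37,0.05,0.75,0,0,-0.1,0,0,0.2,0,0,0,0,0,0,0,0,0]

```text
time_s: 7.0
tool_pos: [0.4392, 0.2134, 0.0344]
tcp_rot: [-179.8, 0.0, 101.8]
wrist_force: [0.2, -1.3, -0.5]
gripper_width: 0.0527
grasp_force: 0.0
```

```bash
python3 - <<'E'
from h import *
s=telemetry.observe(); print(s['time_s'],s['tool_pos'],s['tcp_rot'])
im=imaging.snapshot('side'); save(im,'s1');im2=imaging.snapshot('top')
a=im['pixels'][170:270,290:420,::-1]; b=im2['pixels'][170:250,270:400,::-1]
f=lambda x:cv2.resize(x,None,fx=4.5,fy=3.2)
cv2.imwrite('pics/g1.png',np.vstack([f(a),f(b)])[:600])
plan([(.4406,.2139,.0215,101.8,.01)])
E
```

```text
7.0 [0.43920762 0.2134333  0.03439466] [-1.79811852e+02  4.37489052e-02  1.01829194e+02]
rows 2
[0.01, 0.0, 0.36, 0.0, 0.0, 0.0, 0.01, 0.0, 0.36, 0.0, 0.0, 0.0]
```

View pics/g1.png

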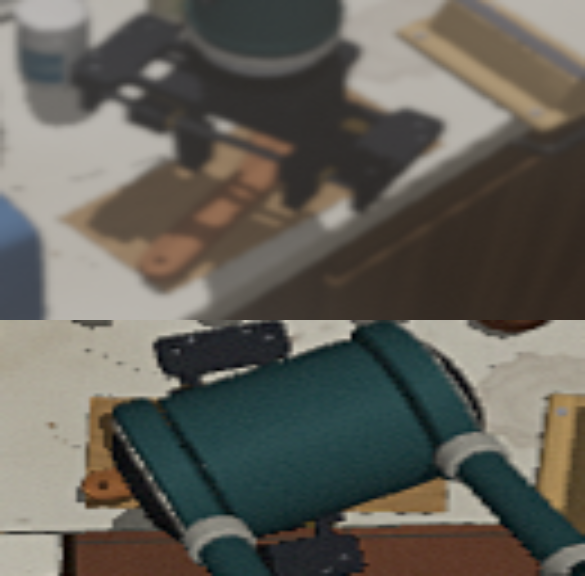

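carry_out:
  increments: [0,0,0.35,0,0,0,0,0,0.35,0,0,0,0,0,0,0,0,0]

```text
time_s: 7.35
tool_pos: [0.4406, 0.2136, 0.0212]
tcp_rot: [180.0, 0.0, 101.8]
wrist_force: [-0.8, -0.1, -0.1]
gripper_width: 0.053
grasp_force: 0.0
```

carry_out:
  increments: [0,0,0,0,0,0,0,0,0,0,0,0,0,0,0,0,0,0,0,0,0,0,0,0,0,0,0,0,0,0]
  fingers: 0
  squeeze: 25

```text
time_s: 7.77
tool_pos: [0.4404, 0.2138, 0.0218]
tcp_rot: [-180.0, -0.0, 101.8]
wrist_force: [-1.3, -0.4, 0.1]
gripper_width: 0.0236
grasp_force: 25.0
```

carry_out:
  increments: [0,0,-0.3,0,0,0,0,0,-0.8,0,0,0,0,0,-0.9,0,0,0,0,0,-0.9,0,0,0,0,0,-0.9,0,0,0,0,0,0,0,0,0,0,0,0,0,0,0]

```text
time_s: 8.35
tool_pos: [0.4414, 0.2142, 0.0988]
tcp_rot: [179.8, -0.0, 101.8]
wrist_force: [-0.1, -0.3, -0.7]
gripper_width: 0.0238
grasp_force: 25.0
```

```bash
python3 - <<'E'
from h import *
W=[]
for i in range(12):
    im=imaging.snapshot('side'); t=telemetry.observe(); W.append(np.r_[t['wrist_force'],t['torque']])
W=np.array(W); print(W.mean(0).round(4),W.std(0).round(4)); np.save('load.npy',W)
s=telemetry.observe(); print(s['time_s'],s['tool_pos'],s['tcp_rot'],s['gripper_width'])
cv2.imwrite('pics/g2.png',cv2.resize(im['pixels'][130:280,270:430,::-1],None,fx=3.5,fy=3.5))
# neck target on ridge: neck is grip-18mm; ridge x dir 82deg
d=np.array([np.cos(np.radians(82)),np.sin(np.radians(82))]); T=np.array([.4222,.0085])+.018*d; print(T)
plan([(T[0],T[1],.09,82)])
E
```

```text
[ 0.0502 -0.0856 -1.0052 -0.0273 -0.0889  0.0024] [0.5498 0.3446 0.423  0.0298 0.0263 0.0358]
8.95 [0.44048121 0.21376584 0.09748893] [-1.79979257e+02  2.94215215e-03  1.01787215e+02] 0.02387697558460192
[0.42470512 0.02632483]
rows 10
[-0.9, -0.27, 0.04, 0.0, 0.0, 0.29, -0.91, -0.24, 0.04, 0.0, 0.0, 0.29, -0.92, -0.21, 0.04, 0.0, 0.0, 0.29, -0.92, -0.17, 0.04, 0.0, 0.0, 0.29, -0.93, -0.14, 0.04, 0.0, 0.0, 0.29, -0.93, -0.11, 0.04, 0.0, 0.0, 0.29, -0.94, -0.08, 0.04, 0.0, 0.0, 0.29, -0.94, -0.04, 0.04, 0.0, 0.0, 0.29, -0.94, -0.01, 0.04, 0.0, 0.0, 0.29, -0.94, 0.02, 0.04, 0.0, 0.0, 0.29]
```

View pics/g2.png

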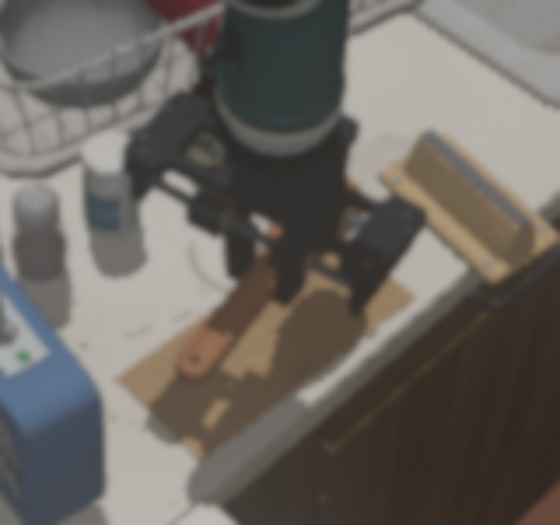

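carry_out:
  increments: [-0.9,-0.27,0.04,0,0,0.29,-0.91,-0.24,0.04,0,0,0.29,-0.92,-0.21,0.04,0,0,0.29,-0.92,-0.17,0.04,0,0,0.29,-0.93,-0.14,0.04,0,0,0.29,-0.93,-0.11,0.04,0,0,0.29,-0.94,-0.08,0.04,0,0,0.29,-0.94,-0.04,0.04,0,0,0.29,-0.94,-0.01,0.04,0,0,0.29,-0.94,0.02,0.04,0,0,0.29]

```text
time_s: 9.78
tool_pos: [0.4246, 0.0256, 0.0898]
tcp_rot: [180.0, -0.0, 81.8]
wrist_force: [1.0, -0.7, -1.3]
gripper_width: 0.0236
grasp_force: 25.0
```

carry_out:
  increments: [0,0,0,0,0,0,0,0,0,0,0,0,0,0,0,0,0,0]

```text
time_s: 10.03
tool_pos: [0.4248, 0.0268, 0.0898]
tcp_rot: [180.0, -0.0, 81.9]
wrist_force: [-0.2, 1.0, -0.6]
gripper_width: 0.0235
grasp_force: 25.0
```

```bash
python3 - <<'E'
from h import *
im=imaging.snapshot('side')
s=telemetry.observe(); print(s['time_s'],s['tool_pos'],s['tcp_rot'],s['wrist_force'])
im2=imaging.snapshot('top')
for n,im in(('side',im),('top',im2)):
    P=cloud(im); o=imaging.outline_of('paddle_center',n) 
    for d in o[:1]:
        q=P[d['pixels']]; q=q[~np.isnan(q[:,0])&(q[:,2]<.11)&(q[:,2]>.05)]
        v=cv2.fitLine(q[:,:2].astype(np.float32),cv2.DIST_HUBER,0,.01,.01).ravel()
        print(n,d['score'],len(q),np.degrees(np.arctan2(v[1],v[0])),v,'y',q[:,1].min(),q[:,1].max(),'zfit',np.polyfit(q[:,1],q[:,2],1))
plan([(.4247,.0263,.0605,82,.008)])
E
```

```text
10.0833 [0.42482817 0.02702723 0.0898332 ] [ 1.79982487e+02 -2.23289341e-02  8.18934308e+01] [ 0.52358801 -0.28459161 -1.57881383]
side 0.7 360 83.20989 [0.1182324  0.99298596 0.42983755 0.07683641] y 0.018207830535344728 0.1259477729739734 zfit [-0.01877669  0.08328372]
top 0.6 330 82.242615 [0.13497852 0.99084854 0.43444565 0.08086973] y 0.03933486998723192 0.12312877973158769 zfit [0.00438469 0.08361892]
rows 4
[-0.01, 0.0, 0.37, 0.0, 0.0, 0.0, -0.01, 0.0, 0.37, 0.0, 0.0, 0.0, -0.01, 0.0, 0.37, 0.0, 0.0, 0.0, -0.01, 0.0, 0.37, 0.0, 0.0, 0.0]
```

carry_out:
  increments: [-0.02,0,0.45,0,0,0,-0.01,0,0.45,0,0,0,0,0,0.35,0,0,0,0,0,0.15,0,0,0,0,0,0.05,0,0,0,0,0,0,0,0,0,0,0,0,0,0,0]

```text
time_s: 10.82
tool_pos: [0.4242, 0.0259, 0.0602]
tcp_rot: [-179.9, 0.0, 81.9]
wrist_force: [-0.2, 0.8, -0.9]
gripper_width: 0.0237
grasp_force: 25.0
```

```bash
python3 - <<'E'
from h import *
F=[]
for i in range(5):
    im=imaging.snapshot('side'); F.append(telemetry.observe()['wrist_force'])
s=telemetry.observe(); print(s['time_s'],s['tool_pos'],s['tcp_rot'],np.mean(F,0))
E
```

```text
11.0667 [0.42452612 0.02582437 0.06055758] [-1.79999799e+02  2.28088780e-03  8.18518064e+01] [-0.3121834  -0.30745144 -1.00401763]
```

carry_out:
  increments: [0,0,0.03,0,0,0,0,0,0.03,0,0,0,0,0,0,0,0,0]

```text
time_s: 11.32
tool_pos: [0.4247, 0.0259, 0.06]
tcp_rot: [-180.0, 0.0, 81.8]
wrist_force: [-1.2, -0.1, 3.0]
gripper_width: 0.0234
grasp_force: 25.0
```

```bash
cat > f.py <<'E'
from h import *
F=[]
for i in range(5):
    im=imaging.snapshot('side'); t=telemetry.observe(); F.append(np.r_[t['wrist_force'],t['torque']])
s=telemetry.observe(); print(s['time_s'],s['tool_pos'],s['tcp_rot'],np.mean(F,0).round(3))
E
python3 f.py
```

```text
11.5667 [0.42470321 0.02587337 0.06000779] [ 1.79988521e+02 -1.76495918e-03  8.18499643e+01] [-2.005  0.163  5.769 -0.054  0.325 -0.044]
```

carry_out:
  increments: [0,0,-0.02,0,0,0,0,0,0,0,0,0]

```text
time_s: 11.73
tool_pos: [0.4247, 0.0259, 0.0601]
tcp_rot: [180.0, -0.0, 81.9]
wrist_force: [-1.1, -0.1, 2.2]
gripper_width: 0.0238
grasp_force: 25.0
```

carry_out:
  increments: [0,0,0,0,0,0,0,0,0,0,0,0]
  fingers: 0.32

```text
time_s: 11.9
tool_pos: [0.4246, 0.0259, 0.0598]
tcp_rot: [180.0, -0.0, 81.9]
wrist_force: [0.4, 0.5, -1.2]
gripper_width: 0.0282
grasp_force: 0.0
```

```bash
cat > tilt.py <<'E'
from h import *
import sys
def tilt(n):
    im=imaging.snapshot(n); P=cloud(im); o=imaging.outline_of('paddle_center',n)
    if not o: print('none'); return im
    m=cv2.erode(o[0]['pixels'].astype(np.uint8),np.ones((3,3)))>0
    q=P[m]; q=q[~np.isnan(q[:,0])&(q[:,2]<.12)&(q[:,2]>.0)&(abs(q[:,1])<.16)]
    v=cv2.fitLine(q[:,:2].astype(np.float32),cv2.DIST_HUBER,0,.01,.01).ravel()
    u=q[:,:2]@np.array([np.cos(np.radians(82)),np.sin(np.radians(82))])-(.4222*np.cos(np.radians(82))+.0085*np.sin(np.radians(82)))
    k=np.polyfit(u,q[:,2],1)
    print(n,round(o[0]['score'],2),len(q),'yaw',np.degrees(np.arctan2(v[1],v[0])).round(2),'u',u.min().round(4),u.max().round(4),'tilt',np.degrees(np.arctan(k[0])).round(2),'z at ridge',k[1].round(4))
    return im
if __name__=='__main__':
    a=tilt('side'); b=tilt('top'); s=telemetry.observe(); print(s['time_s'],s['tool_pos'],s['gripper_width'],s['grasp_force'],s['wrist_force'].round(2))
    if len(sys.argv)>1: cv2.imwrite('pics/'+sys.argv[1]+'.png',np.vstack([cv2.resize(i['pixels'][c[0]:c[0]+90,c[1]:c[1]+180,::-1],None,fx=3.3,fy=3.3) for i,c in((a,(150,320)),(b,(170,320)))])[:600])
E
python3 tilt.py t1
```

```text
side 0.91 204 yaw 83.16 u -0.0823 0.1139 tilt -2.53 z at ridge 0.0534
top 0.7 241 yaw 81.59 u 0.0299 0.112 tilt -5.72 z at ridge 0.0546
12.1 [0.42443796 0.02587903 0.05975492] 0.028181747387743334 0.0 [-0.15 -0.29  0.01]
```

View pics/t1.png

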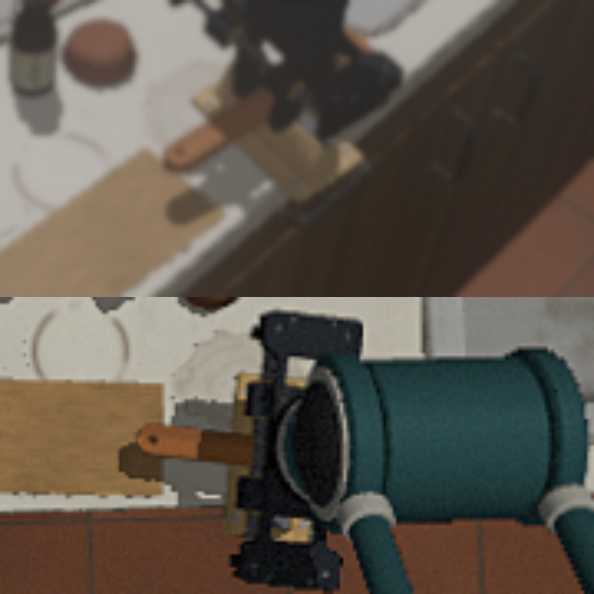

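carry_out:
  increments: [0,0,0,0,0,0,0,0,0,0,0,0,0,0,0,0,0,0]
  fingers: 0

```text
time_s: 12.35
tool_pos: [0.4245, 0.0259, 0.0598]
tcp_rot: [-180.0, 0.0, 81.9]
wrist_force: [-0.2, 0.5, -0.1]
gripper_width: 0.0237
grasp_force: 25.0
```

carry_out:
  increments: [0,0,-0.3,0,0,0,0,0,-0.8,0,0,0,0,0,-0.8,0,0,0,0,0,-0.6,0,0,0,0,0,0,0,0,0,0,0,0,0,0,0]

```text
time_s: 12.85
tool_pos: [0.4252, 0.0259, 0.1107]
tcp_rot: [179.9, -0.0, 81.9]
wrist_force: [0.4, 0.6, -1.0]
gripper_width: 0.0237
grasp_force: 25.0
```

```bash
python3 tilt.py t2
```

```text
side 0.77 300 yaw 83.94 u 0.0117 0.1127 tilt -17.31 z at ridge 0.1067Traceback (most recent call last):
  File "tilt.py", line 14, in <module>
    a=tilt('side'); b=tilt('top'); s=telemetry.observe(); print(s['time_s'],s['tool_pos'],s['gripper_width'],s['grasp_force'],s['wrist_force'].round(2))
                      ~~~~^^^^^^^
  File "tilt.py", line 8, in tilt
    v=cv2.fitLine(q[:,:2].astype(np.float32),cv2.DIST_HUBER,0,.01,.01).ravel()
      ~~~~~~~~~~~^^^^^^^^^^^^^^^^^^^^^^^^^^^^^^^^^^^^^^^^^^^^^^^^^^^^^
cv2.error: OpenCV(4.12.0) /io/opencv/modules/imgproc/src/linefit.cpp:50: error: (-215:Assertion failed) count > 0 in function 'fitLine2D_wods'
```

```bash
sed -i "s/<.12)&/<.16)\&/; s/abs(q\[:,1\])<.16)/abs(q[:,1]-.03)<.15)/" tilt.py; python3 tilt.py t2
```

```text
side 0.87 246 yaw 83.41 u -0.0729 0.1099 tilt -16.83 z at ridge 0.1042
top 0.57 238 yaw 81.03 u 0.0303 0.1093 tilt -17.22 z at ridge 0.1061
13.25 [0.42402855 0.02586415 0.10927445] 0.023572361165848554 24.996629655361176 [ 0.5  -0.31 -0.95]
```

View pics/t2.png

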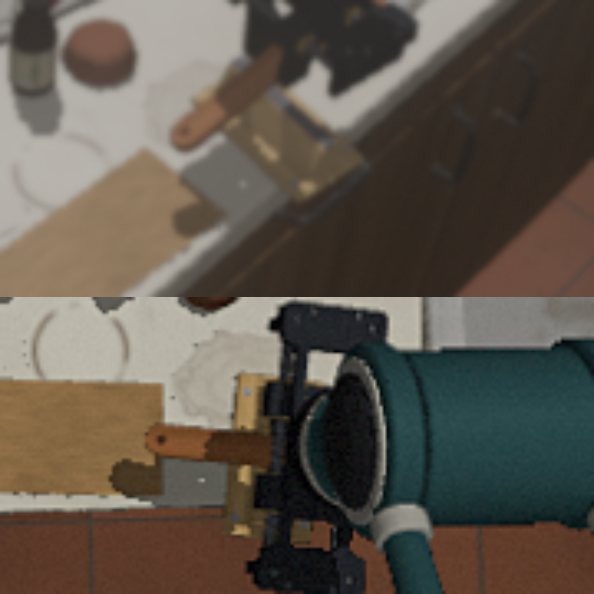

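carry_out:
  increments: [-0.4,0,0,0,0.62,0,0,0,0,0,0.62,0,0,0,0,0,0.62,0,0,0,0,0,0.61,0,0,0,0,0,0,0,0,0,0,0,0,0]

```text
time_s: 13.75
tool_pos: [0.423, 0.017, 0.1094]
tcp_rot: [-179.9, -16.9, 81.7]
wrist_force: [-0.4, 0.3, -0.9]
gripper_width: 0.0239
grasp_force: 25.0
```

```bash
python3 tilt.py; python3 tilt.py; python3 -c "
from h import *
s=telemetry.observe();print(s['tool_pos'],s['tcp_rot']); p=s['tool_pos'][:2]-np.array([.4222,.0085]);a=np.radians(82);print('u',p@[np.cos(a),np.sin(a)],'v',p@[-np.sin(a),np.cos(a)])"
```

```text
side 0.86 345 yaw 81.57 u -0.0368 0.1118 tilt -0.15 z at ridge 0.0999
top 0.82 326 yaw 81.72 u 0.0049 0.1116 tilt 0.07 z at ridge 0.1017
13.95 [0.42347718 0.01840388 0.1100121 ] 0.02352653150976448 24.99668687582016 [ 0.16 -0.58 -1.5 ]
side 0.81 306 yaw 83.25 u -0.0328 0.1148 tilt -0.77 z at ridge 0.1013
top 0.72 574 yaw -5.18 u -0.0237 0.0338 tilt -25.86 z at ridge 0.0262
14.15 [0.42345326 0.01845935 0.11005405] 0.023438935335853523 24.996518790721893 [-0.09  0.27 -1.11]
[0.42345326 0.01845935 0.11005405] [179.98259244 -16.95897147  81.93571656]
u 0.0100368455049317 v 0.0001450083464011073
```

carry_out:
  increments: [-0.2,0,0.42,0,0,0,-0.21,0,0.42,0,0,0,-0.21,0,0.42,0,0,0,-0.21,0,0.42,0,0,0,-0.21,0,0.4,0,0,0,0,0,0,0,0,0,0,0,0,0,0,0]

```text
time_s: 14.73
tool_pos: [0.4217, 0.0102, 0.063]
tcp_rot: [-179.9, -17.0, 81.8]
wrist_force: [1.7, 0.9, -1.0]
gripper_width: 0.0234
grasp_force: 25.0
```

```bash
cat >> f.py <<'E'
p=s['tool_pos'][:2]-np.array([.4222,.0085]);a=np.radians(82);print('u',p@[np.cos(a),np.sin(a)],'v',p@[-np.sin(a),np.cos(a)])
E
python3 f.py
```

```text
14.9833 [0.42233171 0.01023629 0.06406928] [179.99053744 -16.97956376  81.85620823] [ 0.173  0.033 -0.876 -0.206 -0.059  0.002]
u 0.001737719415655943 v 0.00011122016633858904
```

carry_out:
  increments: [-0.01,0,0.03,0,0,0,-0.01,0,0.03,0,0,0,0,0,0,0,0,0,0,0,0,0,0,0]

```text
time_s: 15.32
tool_pos: [0.4222, 0.0103, 0.0628]
tcp_rot: [180.0, -17.0, 81.9]
wrist_force: [0.1, 0.4, -0.7]
gripper_width: 0.0235
grasp_force: 25.0
```

```bash
python3 f.py
```

```text
15.5667 [0.42232784 0.01024818 0.06282457] [179.99587802 -16.98294844  81.85308615] [ 0.262 -0.298 -1.281 -0.199 -0.064  0.017]
u 0.0017489552941117447 v 0.0001166991733275714
```

carry_out:
  increments: [-0.01,0,0.03,0,0,0,0,0,0,0,0,0,0,0,0,0,0,0]

```text
time_s: 15.82
tool_pos: [0.4222, 0.0102, 0.0621]
tcp_rot: [-180.0, -17.0, 81.9]
wrist_force: [-0.3, -1.0, -1.2]
gripper_width: 0.0241
grasp_force: 25.0
```

```bash
python3 f.py
```

```text
16.0667 [0.42229253 0.01022576 0.0621457 ] [179.99950528 -16.98219624  81.84995808] [ 0.534  0.072 -1.185 -0.211 -0.073 -0.012]
u 0.0017218398104719029 v 0.0001485526500528109
```

carry_out:
  increments: [-0.01,0,0.03,0,0,0,0,0,0,0,0,0,0,0,0,0,0,0]

```text
time_s: 16.32
tool_pos: [0.4224, 0.0102, 0.0619]
tcp_rot: [180.0, -17.0, 81.9]
wrist_force: [-2.5, -0.6, 4.5]
gripper_width: 0.0239
grasp_force: 25.0
```

```bash
python3 f.py
```

```text
16.5667 [0.42238409 0.01022776 0.06190734] [179.99443007 -16.99500413  81.86447889] [-3.021 -0.671  5.654 -0.029  0.326  0.121]
u 0.0017365698067916518 v 5.815478811492544e-05
```

carry_out:
  increments: [0,0,-0.015,0,0,0,0,0,0,0,0,0]

```text
time_s: 16.73
tool_pos: [0.4224, 0.0102, 0.0619]
tcp_rot: [180.0, -17.0, 81.8]
wrist_force: [-1.4, 1.5, 3.2]
gripper_width: 0.0235
grasp_force: 25.0
```

carry_out:
  increments: [0,0,0,0,0,0,0,0,0,0,0,0]
  fingers: 0.32

```text
time_s: 16.9
tool_pos: [0.4224, 0.0101, 0.0616]
tcp_rot: [180.0, -17.0, 81.8]
wrist_force: [-0.3, 0.9, -0.5]
gripper_width: 0.028
grasp_force: 0.0
```

```bash
python3 tilt.py t3
```

```text
side 0.93 301 yaw 83.61 u -0.0427 0.1057 tilt 1.37 z at ridge 0.0535
top 0.67 336 yaw 82.42 u -0.0056 0.1032 tilt -0.47 z at ridge 0.0548
17.1 [0.42223724 0.01011927 0.06167158] 0.02840797685531896 0.0 [-0.63 -0.3   0.34]
```

View pics/t3.png

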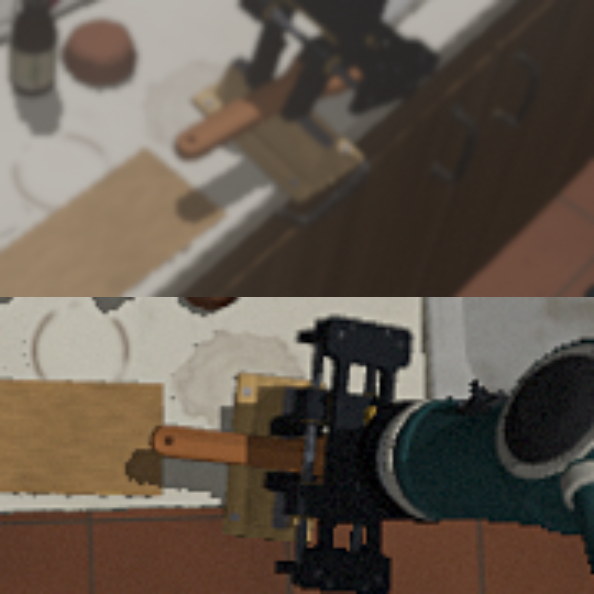

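carry_out:
  increments: [0,0,0,0,0,0,0,0,0,0,0,0,0,0,0,0,0,0,0,0,0,0,0,0,0,0,0,0,0,0]

```text
time_s: 17.52
tool_pos: [0.4223, 0.0101, 0.0618]
tcp_rot: [180.0, -17.0, 81.8]
wrist_force: [0.4, 0.3, -0.1]
gripper_width: 0.0283
grasp_force: 0.0
```

```bash
python3 tilt.py;python3 tilt.py
```

```text
side 0.9 234 yaw 81.39 u -0.0363 0.1065 tilt 0.55 z at ridge 0.0539
top 0.68 356 yaw 82.05 u -0.0215 0.1042 tilt 1.23 z at ridge 0.0544
17.7167 [0.42226416 0.01013469 0.06182659] 0.02843090523484003 0.0 [-0.36  0.44 -0.36]
none
top 0.85 287 yaw 81.71 u -0.0033 0.1039 tilt 1.12 z at ridge 0.0546
17.9167 [0.42225812 0.0101358  0.06181422] 0.028195920157952588 0.0 [ 0.28 -0.78 -0.38]
```

carry_out:
  increments: [0,0,0,0,0,0,0,0,0,0,0,0,0,0,0,0,0,0,0,0,0,0,0,0]
  fingers: 0.55

```text
time_s: 18.25
tool_pos: [0.4223, 0.0101, 0.0618]
tcp_rot: [180.0, -17.0, 81.9]
wrist_force: [0.8, 0.5, -0.5]
gripper_width: 0.0486
grasp_force: 0.0
```

carry_out:
  increments: [0.06,0,-0.2,0,0,0,0.12,0,-0.4,0,0,0,0.18,0,-0.6,0,0,0,0.25,0,-0.8,0,0,0,0.25,0,-0.8,0,0,0,0.25,0,-0.8,0,0,0,0.25,0,-0.8,0,0,0,0.25,0,-0.8,0,0,0,0.25,0,-0.8,0,0,0,0,0,0,0,0,0]

```text
time_s: 19.08
tool_pos: [0.4248, 0.0102, 0.1917]
tcp_rot: [179.6, -17.0, 82.0]
wrist_force: [0.3, -0.5, 0.6]
gripper_width: 0.0485
grasp_force: 0.0
```

```bash
python3 tilt.py t4; python3 - <<'E'
from h import *
# switch approach: fan yaw: g direction toward green
a=np.radians(170.4); g=np.array([np.cos(a),np.sin(a)]); pv=np.array([.493,.394])
st=pv-g*.06; en=pv-g*.012
print(st,en)
# tool y along g -> yaw-90 = -9.6 -> yaw 80.4
plan([(st[0],st[1]-.15,.26,80.4),(st[0],st[1],.26,80.4)])
E
```

```text
side 0.71 675 yaw 81.81 u -0.0919 0.106 tilt 0.41 z at ridge 0.0538
top 0.97 565 yaw 82.81 u -0.0721 0.1015 tilt 0.46 z at ridge 0.0545
19.2833 [0.42165484 0.01076169 0.1866236 ] 0.04873538106755695 0.0 [-0.72 -0.5   0.1 ]
[0.55215976 0.38399388] [0.50483195 0.39199878]
rows 23
[0.83, 0.32, 0.0, 0.0, -0.16, 0.01, 0.84, 0.32, -0.02, 0.0, -0.16, 0.01, 0.84, 0.32, -0.03, 0.0, -0.16, 0.01, 0.83, 0.32, -0.05, 0.0, -0.16, 0.01, 0.83, 0.32, -0.07, 0.0, -0.16, 0.01, 0.83, 0.32, -0.08, 0.0, -0.16, 0.01, 0.83, 0.32, -0.1, 0.0, -0.16, 0.01, 0.83, 0.32, -0.11, 0.0, -0.16, 0.01, 0.83, 0.32, -0.13, 0.0, -0.16, 0.01, 0.83, 0.32, -0.15, 0.0, -0.16, 0.01]
[0.82, 0.31, -0.16, 0.0, -0.16, 0.01, 0.82, 0.31, -0.18, 0.0, -0.16, 0.01, 0.82, 0.31, -0.19, 0.0, -0.16, 0.01, 0.81, 0.31, -0.21, 0.0, -0.16, 0.01, 0.81, 0.31, -0.22, 0.0, -0.16, 0.01, 0.93, -0.15, 0.01, 0.0, -0.01, 0.01, 0.93, -0.15, 0.01, 0.0, -0.01, 0.01, 0.93, -0.15, 0.01, 0.0, -0.01, 0.01, 0.93, -0.15, 0.01, 0.0, -0.01, 0.01, 0.93, -0.15, 0.0, 0.0, -0.01, 0.01]
[0.93, -0.15, 0.0, 0.0, -0.01, 0.01, 0.93, -0.15, 0.0, 0.0, -0.01, 0.01, 0.93, -0.15, 0.0, 0.0, -0.01, 0.01]
```

View pics/t4.png

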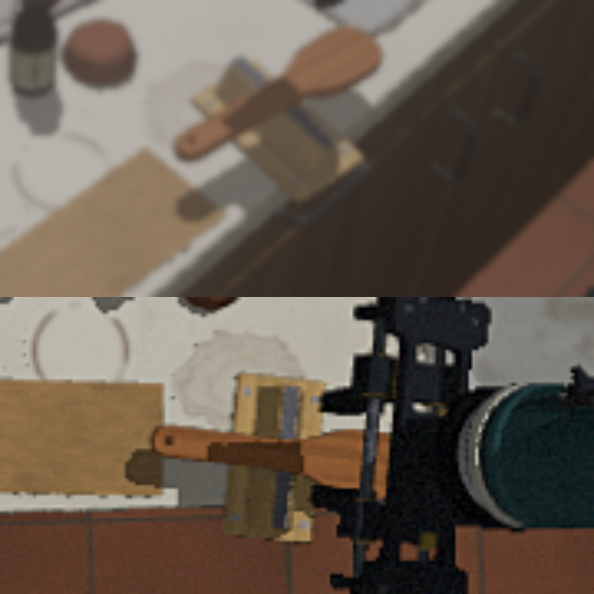

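```bash
python3 - <<'E'
from h import *
plan([(.44,.03,.26,80.4),(.5403,.386,.26,80.4)])
E
```

```text
rows 25
[0.42, 0.15, -0.64, -0.01, -0.49, 0.04, 0.38, 0.15, -0.66, -0.01, -0.49, 0.04, 0.34, 0.15, -0.68, -0.01, -0.49, 0.04, 0.3, 0.15, -0.7, -0.01, -0.49, 0.04, 0.26, 0.15, -0.72, -0.01, -0.49, 0.04, 0.92, 0.1, 0.0, 0.0, 0.0, 0.0, 0.92, 0.1, 0.0, 0.0, 0.0, 0.0, 0.92, 0.1, 0.0, 0.0, 0.0, 0.0, 0.92, 0.1, 0.0, 0.0, 0.0, 0.0, 0.92, 0.1, 0.0, 0.0, 0.0, 0.0]
[0.92, 0.1, 0.0, 0.0, 0.0, 0.0, 0.92, 0.1, 0.0, 0.0, 0.0, 0.0, 0.92, 0.1, 0.0, 0.0, 0.0, 0.0, 0.92, 0.1, 0.0, 0.0, 0.0, 0.0, 0.92, 0.1, 0.0, 0.0, 0.0, 0.0, 0.92, 0.1, 0.0, 0.0, 0.0, 0.0, 0.92, 0.1, 0.0, 0.0, 0.0, 0.0, 0.92, 0.1, 0.0, 0.0, 0.0, 0.0, 0.92, 0.1, 0.0, 0.0, 0.0, 0.0, 0.92, 0.1, 0.0, 0.0, 0.0, 0.0]
[0.92, 0.1, 0.0, 0.0, 0.0, 0.0, 0.92, 0.1, 0.0, 0.0, 0.0, 0.0, 0.92, 0.1, 0.0, 0.0, 0.0, 0.0, 0.92, 0.1, 0.0, 0.0, 0.0, 0.0, 0.92, 0.1, 0.0, 0.0, 0.0, 0.0]
```

carry_out:
  increments: [0.42,0.15,-0.64,0,-0.49,0.04,0.38,0.15,-0.66,0,-0.49,0.04,0.34,0.15,-0.68,0,-0.49,0.04,0.3,0.15,-0.7,0,-0.49,0.04,0.26,0.15,-0.72,0,-0.49,0.04,0.92,0.1,0,0,0,0,0.92,0.1,0,0,0,0,0.92,0.1,0,0,0,0,0.92,0.1,0,0,0,0,0.92,0.1,0,0,0,0]
  fingers: 0

```text
time_s: 20.12
tool_pos: [0.4649, 0.1194, 0.259]
tcp_rot: [-179.6, -0.1, 80.5]
wrist_force: [0.6, -0.8, 0.4]
gripper_width: 0.0003
grasp_force: 0.0
```

carry_out:
  increments: [0.92,0.1,0,0,0,0,0.92,0.1,0,0,0,0,0.92,0.1,0,0,0,0,0.92,0.1,0,0,0,0,0.92,0.1,0,0,0,0,0.92,0.1,0,0,0,0,0.92,0.1,0,0,0,0,0.92,0.1,0,0,0,0,0.92,0.1,0,0,0,0,0.92,0.1,0,0,0,0]

```text
time_s: 20.95
tool_pos: [0.5151, 0.2973, 0.2589]
tcp_rot: [-179.6, -0.0, 80.5]
wrist_force: [0.1, 0.3, -0.6]
gripper_width: 0.0006
grasp_force: 0.0
```

carry_out:
  increments: [0.92,0.1,0,0,0,0,0.92,0.1,0,0,0,0,0.92,0.1,0,0,0,0,0.92,0.1,0,0,0,0,0.92,0.1,0,0,0,0,0,0,0,0,0,0,0,0,0,0,0,0]

```text
time_s: 21.53
tool_pos: [0.5401, 0.386, 0.259]
tcp_rot: [-179.6, 0.0, 80.6]
wrist_force: [-0.3, 0.2, -0.2]
gripper_width: 0.0006
grasp_force: 0.0
```

```bash
python3 - <<'E'
from h import *
s=imaging.snapshot('side'); t=telemetry.observe(); print(t['time_s'],t['tool_pos'],t['tcp_rot'],t['gripper_width'])
cv2.imwrite('pics/sw.png',cv2.resize(s['pixels'][120:300,200:380,::-1],None,fx=3.3,fy=3.3))
plan([(.5403,.386,.20,80.4),(.5403,.386,.183,80.4,.01)])
E
```

```text
21.5833 [0.54002202 0.38532047 0.25939899] [-1.79663071e+02  1.66011263e-02  8.05314454e+01] 0.0003401670005868924
rows 6
[0.01, 0.01, 0.74, -0.01, 0.0, 0.0, 0.01, 0.01, 0.74, -0.01, 0.0, 0.0, 0.01, 0.0, 0.74, -0.01, 0.0, 0.0, 0.01, 0.0, 0.74, -0.01, 0.0, 0.0, 0.0, 0.0, 0.43, 0.0, 0.0, 0.01, 0.0, 0.0, 0.43, 0.0, 0.0, 0.01]
```

View pics/sw.png

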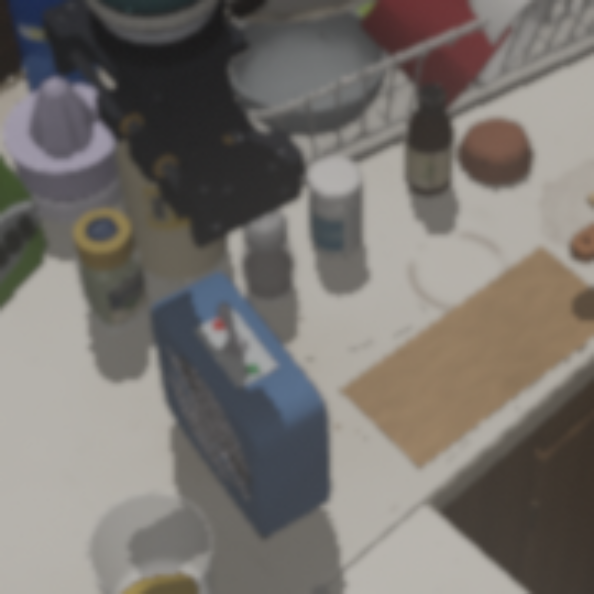

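carry_out:
  increments: [0.01,0,0.74,0,0,0,0.01,0,0.74,0,0,0,0.01,0,0.74,0,0,0,0.01,0,0.74,0,0,0,0,0,0.5,0,0,0,0,0,0.36,0,0,0,0,0,0,0,0,0,0,0,0,0,0,0]

```text
time_s: 22.25
tool_pos: [0.5405, 0.3864, 0.1848]
tcp_rot: [-179.8, -0.1, 80.5]
wrist_force: [0.8, 0.0, -0.0]
gripper_width: 0.0005
grasp_force: 0.0
```

carry_out:
  increments: [0,-0.3,0,0,0,0,0,-0.3,0,0,0,0,0,-0.2,0,0,0,0,0,-0.2,0,0,0,0,0,-0.2,0,0,0,0,0,0,0,0,0,0]

```text
time_s: 22.75
tool_pos: [0.5165, 0.3914, 0.1858]
tcp_rot: [-179.8, -0.2, 80.5]
wrist_force: [0.5, -0.1, 0.6]
gripper_width: 0.0005
grasp_force: 0.3
```

carry_out:
  increments: [0,-0.1,0,0,0,0,0,-0.1,0,0,0,0,0,-0.1,0,0,0,0,0,0,0,0,0,0]

```text
time_s: 23.08
tool_pos: [0.5104, 0.3918, 0.1847]
tcp_rot: [-179.7, -0.1, 80.5]
wrist_force: [0.6, 0.1, -0.2]
gripper_width: 0.0006
grasp_force: 0.0
```

```bash
python3 - <<'E'
from h import *
F=[]
for i in range(4):
    s=imaging.snapshot('side'); F.append(telemetry.observe()['wrist_force'])
t=telemetry.observe(); print(t['time_s'],t['tool_pos'],np.mean(F,0))
P=cloud(s); k=(P[...,2]>.156)&(P[...,2]<.182)&(abs(P[...,0]-.485)<.03)&(abs(P[...,1]-.394)<.03); print(P[k].round(3).tolist()[::3])
E
```

```text
23.2833 [0.51094098 0.39176028 0.18478358] [ 0.00109849 -0.02330888 -0.09591296]
[[0.515, 0.4, 0.179], [0.512, 0.4, 0.175], [0.514, 0.4, 0.166], [0.509, 0.401, 0.168], [0.499, 0.401, 0.177], [0.498, 0.401, 0.175], [0.499, 0.403, 0.173]]
```

carry_out:
  increments: [0,-0.1,0,0,0,0,0,-0.05,0,0,0,0,0,0,0,0,0,0]

```text
time_s: 23.53
tool_pos: [0.5078, 0.3924, 0.185]
tcp_rot: [-179.8, -0.1, 80.5]
wrist_force: [-0.5, -0.0, 0.1]
gripper_width: 0.0005
grasp_force: 0.0
```

carry_out:
  increments: [0,0.5,0,0,0,0,0,0.8,0,0,0,0,0,0.3,-0.5,0,0,0,0,0,-0.9,0,0,0,0,0,-0.9,0,0,0,-0.3,0,-0.9,0,0,0,-0.9,0,-0.3,0,0,0,-0.9,0,0,0,0,0,-0.9,0,0,0,0,0,-0.9,0,0,0,0,0]

```text
time_s: 24.37
tool_pos: [0.5276, 0.3093, 0.2561]
tcp_rot: [-179.9, -0.2, 80.5]
wrist_force: [-0.3, 0.1, -0.2]
gripper_width: 0.0006
grasp_force: 0.0
```

carry_out:
  increments: [-0.9,0,0,0,0,0,-0.9,0,0,0,0,0,-0.9,0,0,0,0,0,0,0,0,0,0,0,0,0,0,0,0,0]

```text
time_s: 24.78
tool_pos: [0.5183, 0.2557, 0.2551]
tcp_rot: [-179.8, -0.2, 80.4]
wrist_force: [-0.2, -0.9, 1.4]
gripper_width: 0.0007
grasp_force: 0.0
```

```bash
python3 - <<'E'
from h import *
I=[]
for c in('side','top'):
    s=imaging.snapshot(c); P=cloud(s); I.append(s)
    k=(P[...,2]>.160)&(P[...,2]<.185)&(abs(P[...,0]-.49)<.03)&(abs(P[...,1]-.394)<.02); print(c,k.sum(),np.median(P[k],0))
t=telemetry.observe(); print(t['time_s'],t['tool_pos'],t['wrist_force'])
a=I[0]['pixels'][190:270,240:420,::-1];b=I[1]['pixels'][150:240,225:420,::-1]
cv2.imwrite('pics/fin.png',np.vstack([cv2.resize(a,(780,300)),cv2.resize(b,(780,300))]))
E
python3 tilt.py
```

```text
side 23 [0.48167577 0.39649526 0.17352516]
top 19 [0.48459411 0.39504627 0.1754131 ]
24.8833 [0.51839201 0.2569169  0.25496281] [-0.79108408  0.09710325 -0.03693426]
side 0.55 706 yaw 81.54 u -0.0923 0.1051 tilt -0.44 z at ridge 0.0534
top 0.63 308 yaw 86.21 u -0.0901 0.1058 tilt 0.1 z at ridge 0.0545
25.0833 [0.51816942 0.25734685 0.2545751 ] 0.000158773762532457 0.0 [-0.16  0.76 -0.01]
```

View pics/fin.png

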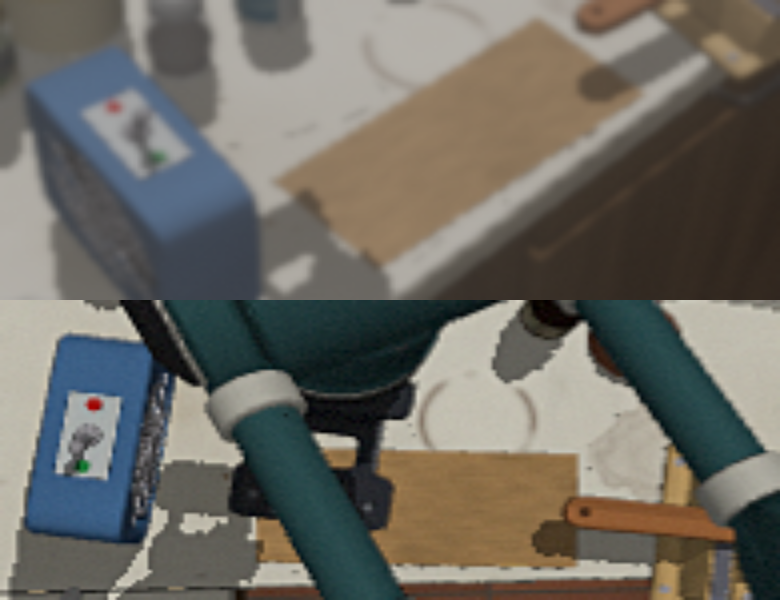

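The toggle now leans to the green dot. The paddle is level and balanced on the ridge.

```bash
python3 -c "
from h import *
print(r.hand_in())"
```

```text
the job is handed in; nothing more can be done
None
```

The paddle balances level and square across the drying stand's ridge with both ends free, and the fan's toggle is on its green-dot side. I flipped it only after the paddle was balanced, and the job was handed in at about 25 s on the robot's clock.

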